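Sweep the core offcuts into the scrap pan

TASK

Clear the packing bench: stand the sweeper, which is lying tipped back on its grip, up on its head and let go of it, then take hold of it afresh and sweep all three cardboard core offcuts through the open mouth of the scrap pan until they are wholly inside. Move the offcuts with the sweeper only, never with the gripper, and leave the film roll and the heat gun where they are. Finally leave the sweeper standing upright on its head on the bench, outside the pan and not reaching into it.

Things in the scene. Friction and masses are not known exactly. Their poses are not given: they have to be found in the camera images.
- sweeper: Bench sweeper, about 0.32 kg: aluminium head and grey plastic grip bar. Origin: centre of the head's underside; z up when upright, +x the sweeping direction, y along the head. Head 50 (x) by 190 (y) by 45 mm high, blade face at x = +25 mm; at both ends a cheek (10 mm thick, 45 high) runs forward from the face to x = +60, making a scoop 170 mm wide, 35 deep.
- sweeper_grip (a point): Grip point in the middle of the bar, 125 mm along it from the heel; in the sweeper's frame (-63, 0, 120) mm, same axes. The bar is straight, 26 mm wide (y), 32 mm thick, 150 mm long; it rises from the heel leaning back (to -x) 25 degrees from upright; its free end is 149 mm up when upright.
- sweeper_heel (a point): Lower rear edge of the head, (-25, 0, 0) mm in the sweeper's frame; the bar's rear face passes through it. At the start the sweeper lies tipped back 65 degrees about this edge: bar level, its rear face flat on the bench (bar 0 to 32 mm up), the head raised to 87 mm, the sweeper's +x pointing 65 degrees upward.
- pan: Scrap pan fixed to the bench, bare steel: three walls 45 mm high and 6 mm thick round a flat sheet that is flush with the bench (no lip or step at the mouth). Inside 200 mm deep (x -100 to +100) and 270 mm wide (y -135 to +135). Origin: centre of its floor; z up. The open side (mouth) is at x = -100 and faces its -x.
- core_short: Offcut of brown cardboard core tube standing on end: ring 66 mm outside, 52 mm inside, 30 mm tall, about 40 g. Origin: centre of the underside, z along its axis.
- core_mid: The same kind of ring, 66 mm outside, 37 mm tall, about 50 g. Origin: centre of the underside.
- core_tall: The same kind of ring, 66 mm outside, 45 mm tall, about 60 g. Origin: centre of the underside.
- film_roll: Bystander: pale blue roll of packing film standing on end, 140 mm across, 80 mm tall. Origin: centre of the underside. Leave alone.
- heat_gun: Bystander: heat gun lying on its side, barrel 190 mm long along its x and 64 mm thick, handle 145 mm out to its -y. Origin: under the rear end of the barrel. Leave alone.

How it is judged:
By the outcome, as a careful person would: the job done as asked, in the order asked, and still so for the second after the job is handed in, with the robot touching nothing.
It also fails if it takes over 72 s, if anything falls off the work surface, if the arm or the gripper's body presses on something with over 40 N, if the wrist force passes 120 N, or if a joint passes its speed limit or range.

ROBOT

A 7-joint arm with a two-finger parallel gripper is mounted at the origin on the work surface. World frame = base frame: x ahead of the robot, y to its left, z up, the work surface at z = 0. Lengths are in m, angles in rad, forces in N, time in s.
With the tool pointing down it reaches from about 0.425 to 0.875 m from the base axis. Payload 4.7 kg.
Tool frame: the origin (TCP) lies between the finger pads; the fingertips stand 11 mm ahead of it and the grasp point (between the pads) lies 8 mm behind it; z points along the fingers, y is the line along which they close (so a half turn about z gives the same grasp; the last joint's range is limited). The gripper opens to 87 mm and grips with 3 to 60 N. Pads are 19 mm wide; open, the fingers measure 117 mm over their backs; the gripper's body (75 mm by 190 mm) begins 51 mm behind the grasp point.
Start: joints at [0.014, 0.321, -0.07, 1.45, 0.023, 1.371, -0.057], TCP at [0.65, -0, 0.234] pointing down, gripper open.
Joint ranges: [-2.86, 2.86], [-0.3, 2.09], [-1.38, 1.24], [0.06, 2.45], [-1.56, 4.7], [0.09, 2.05], [-2.69, 2.69]. Speed limits (rad/s): [2.57, 2.57, 3.14, 3.14, 3.14, 3.14, 3.14].

INTERFACE

Orientations are given as a rotation vector (axis times angle).
In Python, from bench import ctrl gives the robot as it stands. The module is installed in compiled form; this text tells all that it offers.
- The arm moves only by the shell command python3 -m inch 'ROWS' [FORCE]. ROWS is JSON, a list of rows, each an object with "slide": the shift along the tool's x, y, z scaled (see below), a list of three; "angular": the turn, a rotation vector about the tool's x, y, z scaled (see below), a list of three; "claw": the opening, from -1 (shut) to 1 (fully open). In form: [{"slide": [tx, ty, tz], "angular": [rx, ry, rz], "claw": claw}, ...]. A call has 1 to 10 rows; each row is the pose to reach, as a shift and turn from the pose commanded when the call began, along the tool's axes at that moment; what a row does not reach only later rows make up. The controller multiplies each number of a shift by 0.25 m and each number of a turn by 30 degrees. A row lasts 1/10 s, in which the tool goes at most 50 mm and 8.59 degrees, less where a joint would pass 70% of its speed; a pose out of reach is approached as far as the arm can. A call with a number of a shift or a turn outside -1 to 1 is refused whole. A call with a gripper value outside its range is refused whole. The fingers move at their own pace and stop on an object; FORCE is the grip in N (left out, the last holds). Time passes only in rows, so rows that repeat a pose let the fingers close. It gives the time, the measured TCP pose, the force, the opening and the grip force at its end, in the units of the state.
- ctrl.get_state(): the state, without advancing time (a new reading comes with each control period).
- ctrl.get_image(name): name is "scene" or "side" or "wrist"; returns a dict with "color" (384x512x3 uint8, red, green, blue), "depth" (384x512 float32, m along the optical axis (not along the pixel's ray), 0 where there is no reading), "camera_matrix" (3x3 intrinsics, pixels), "extrinsics" (4x4, takes a point from camera to world coordinates); the wrist camera has in their place "tool_from_camera" (4x4, takes a point from camera to tool coordinates, whose origin is the TCP and whose axes are the flange's). Camera axes: x right, y up, looking along -z (the intrinsics and any distortion apply to the point x, -y, -z); pixel columns grow to the right and rows downward; lengths in m; the calibration is good to about 2 mm. A picture is of the moment at which its call begins: read the wrist's pose just before it.
- ctrl.close_job(): hands the job in; it is judged then, once.
Trained networks look in the newest picture that a camera, given by its name, has taken for a name from the list of things; names that differ only in an ending like _2 or _b are one class to them, and where a whole thing is asked for, a point or a joint stands for the part that bears it (a point fixed in the world has none). Each returns a list of dicts, best first, with "confidence" (0 to 1); they miss things now and then, are a little off and sometimes report something else, mostly with a low value. They report only what shows in the picture. A call takes as long as a camera call.
- ctrl.find_in(query, camera): "bbox" ([centre column, centre row, width, height] in pixels, round what is visible of it).
- ctrl.outline_of(query, camera): "mask" (384x512 bool, what is visible of it) and "bbox" ([centre column, centre row, width, height] in pixels, round what is visible of it).
The state is a dict: "time": time; "joint_positions": joint angles; "qd": joint speeds; "joint_torque": joint torques, N m; "position": TCP position; "tool_rot": TCP orientation; "ft_force": force on the tool from outside, world axes, zero at the start; "torque": the same for the moment, N m; "grip_width": opening from 0.0 (shut) to 1.0 (fully open); "grip_force": force on a finger pad.
Only numpy, scipy, OpenCV 4.12 (cv2) and the standard library are available. Lean on these libraries where they do the work, as an engineer would, in place of code of your own. Each camera call takes 0.05 s, during which the arm holds its last target. There are 200 camera calls.

## Working session

There is one attempt and no reset: what is moved stays moved. The work goes in short steps, Python scripts to look and compute and a shell command to move; the robot and the scene stay as the last step left them, time stands still between calls to the robot, and variables do not carry over. Pictures are saved under pics/ and viewed, at most 10 in all, crops included, and the job is handed in when it is done.

```bash
mkdir -p pics
cat > h.py <<'E'
import numpy as np, cv2
from bench import ctrl
from scipy.spatial.transform import Rotation as R
def cloud(im, T=None):
    K=im["camera_matrix"]; d=im["depth"]; h,w=d.shape
    u,v=np.meshgrid(np.arange(w),np.arange(h))
    p=np.stack([(u-K[0,2])/K[0,0]*d,-(v-K[1,2])/K[1,1]*d,-d],-1)
    T=im["extrinsics"] if T is None else T
    return p@T[:3,:3].T+T[:3,3]
E
python3 - <<'E'
from h import *
ims=[]
for c in ("scene","side"):
    im=ctrl.get_image(c); P=cloud(im); ims.append(im["color"]); ok=im["depth"]>0
    np.savez(c+".npz",P=P,c=im["color"],d=im["depth"])
    for q in ["sweeper","pan","core_short","core_mid","core_tall","film_roll","heat_gun"]:
        for r in ctrl.outline_of(q,c)[:4]:
            if r["confidence"]<.3: continue
            m=r["mask"]&ok; X=P[m]
            if len(X): print(c,q,round(r["confidence"],2),np.round(r["bbox"]),"med",np.round(np.median(X,0),3),"lo",np.round(np.percentile(X,2,0),3),"hi",np.round(np.percentile(X,98,0),3))
for n,i in zip(("a","b"),ims): cv2.imwrite(f"pics/{n}.png",i[:,:,::-1])
print(ctrl.get_state())
E
```

```text
scene sweeper 0.98 [155. 223.  88.  76.] med [ 0.604 -0.323  0.041] lo [ 0.485 -0.439  0.002] hi [ 0.671 -0.254  0.088]
scene pan 0.62 [348. 160. 111.  66.] med [0.532 0.352 0.003] lo [ 0.398  0.238 -0.002] hi [0.686 0.446 0.046]
scene core_mid 0.8 [220. 183.  22.  24.] med [ 0.477 -0.094  0.023] lo [ 0.437 -0.125 -0.   ] hi [ 0.501 -0.06   0.038]
scene core_tall 0.58 [283. 177.  24.  17.] med [0.534 0.092 0.031] lo [0.494 0.066 0.006] hi [0.557 0.125 0.046]
scene film_roll 0.77 [320. 220.  55.  58.] med [0.803 0.016 0.079] lo [ 0.717 -0.031  0.003] hi [0.845 0.097 0.084]
scene heat_gun 0.64 [318. 220.  56.  60.] med [0.805 0.016 0.079] lo [ 0.722 -0.031  0.005] hi [0.845 0.096 0.084]
scene heat_gun 0.62 [179. 286.  98.  69.] med [ 0.796 -0.331  0.042] lo [ 0.748 -0.448  0.008] hi [ 0.928 -0.286  0.065]
side sweeper 0.92 [315. 158.  68.  29.] med [ 0.576 -0.295  0.047] lo [ 0.48  -0.443  0.001] hi [ 0.659 -0.251  0.088]
side pan 0.64 [229. 306. 176. 120.] med [0.538 0.356 0.003] lo [ 0.395  0.241 -0.   ] hi [0.679 0.452 0.047]
side core_short 0.62 [286. 202.  26.  23.] med [ 0.576 -0
[... 573 characters left out ...]
01408555,  0.32094825, -0.07011452,  1.45048135,  0.02261011,
        1.37081471, -0.05689616]), 'qd': array([ 7.06739118e-05, -2.88041033e-04, -1.43085451e-04, -1.32148011e-04,
        2.60834097e-04,  3.69555273e-04,  1.87040941e-03]), 'joint_torque': array([ 7.28055438e-04, -4.91034937e+01, -4.02941611e-01, -3.12752724e+01,
       -6.36778423e-02,  3.37478227e-02,  2.91336619e-05]), 'position': array([ 6.50022987e-01, -9.73330017e-06,  2.33629656e-01]), 'tool_rot': array([2.22128973e+00, 2.22140675e+00, 9.63217875e-05]), 'ft_force': array([-0.11746985, -0.27173788, -0.12746083]), 'torque': array([ 0.00574412,  0.0021707 , -0.01478668]), 'grip_force': 0.0, 'grip_width': 0.9991867719152197}
```

View pics/a.png

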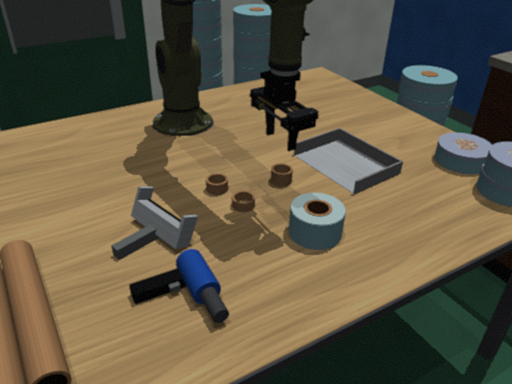

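View pics/b.png

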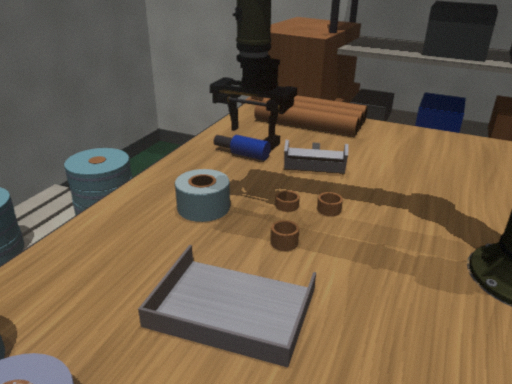

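The scene view shows the sweeper at (155,223) with its bar towards the lower left, the cores at (217,184), (243,201) and (281,175), the pan at (348,160), the film roll at (318,220) and the heat gun at (180,285). The side view agrees, with the pan mouth facing the cores. Next I fit models to the two-view clouds.

```bash
cat >> h.py <<'E'
from scipy.optimize import least_squares
def box(p,lo,hi):
    lo,hi=np.array(lo),np.array(hi); q=np.abs(p-(lo+hi)/2)-(hi-lo)/2
    return np.linalg.norm(np.maximum(q,0),axis=1)+np.minimum(q.max(1),0)
def sweeper_sdf(p):
    B=R.from_euler('y',-25,degrees=True)
    b=(p-[-.025,0,0])@B.as_matrix()   # bar frame: z along bar, rear face x=0
    return np.min([box(p,[-.025,-.095,0],[.025,.095,.045]),box(p,[.025,.085,0],[.06,.095,.045]),
      box(p,[.025,-.095,0],[.06,-.085,.045]),box(b,[0,-.013,.0],[.032,.013,.15])],axis=0)
def pan_sdf(p):
    return np.min([box(p,[-.1,.135,0],[.106,.141,.045]),box(p,[-.1,-.141,0],[.106,-.135,.045]),box(p,[.1,-.141,0],[.106,.141,.045])],axis=0)
def fit(X,sdf,x0,tilt=0):
    def loc(t,X):
        p=(X-[t[0],t[1],0])@R.from_euler('z',t[2]).as_matrix()
        if tilt: p=p@R.from_euler('y',-tilt,degrees=True).as_matrix()+[-.025,0,0]  # t = heel
        return p
    r=least_squares(lambda t:sdf(loc(t,X)),x0,loss='soft_l1',f_scale=.003)
    return r.x,np.median(np.abs(r.fun))
def ring(X,r=.033):
    z=np.percentile(X[:,2],97); T=X[X[:,2]>z-.006]
    f=least_squares(lambda c:np.maximum(np.abs(np.hypot(*(T[:,:2]-c).T)-.0295)-.0035,0),T[:,:2].mean(0),loss='soft_l1',f_scale=.002)
    return np.r_[f.x,z]
def grab(cams=("scene","side")):
    out=[]
    for c in cams:
        im=ctrl.get_image(c); out.append(cloud(im)[im["depth"]>0])
    return out
E
python3 - <<'E'
from h import *
A=[(lambda f:f["P"][f["d"]>0])(np.load(c+".npz")) for c in("scene","side")]
sel=lambda X,a,b,c,d,z=.006:X[(X[:,0]>a)&(X[:,0]<b)&(X[:,1]>c)&(X[:,1]<d)&(X[:,2]>z)&(X[:,2]<.12)]
for X in A+[np.vstack(A)]:
    print(len(X))
    S=sel(X,.45,.7,-.47,-.22); print("heel",[np.round(v,4) for v in fit(S,sweeper_sdf,[.58,-.32,1.57],65)], np.round(fit(S,sweeper_sdf,[.58,-.32,1.2],65)[0],4))
    print("pan",[np.round(v,4) for v in fit(sel(X,.37,.72,.2,.5,.015),pan_sdf,[.535,.35,1.57])])
    for n,c in dict(short=(.575,-.06),mid=(.467,-.092),tall=(.525,.1)).items():
        print(n,np.round(ring(sel(X,c[0]-.045,c[0]+.045,c[1]-.045,c[1]+.045)),4))
    b=sel(X,.45,.7,-.47,-.36); print("bar top",np.round(np.percentile(b[:,2],[50,90]),4))
E
```

```text
194967
heel [array([ 0.5734, -0.2982,  1.8478]), np.float64(0.0009)] [ 0.5734 -0.2982  1.8478]
pan [array([0.5396, 0.3347, 1.657 ]), np.float64(0.0013)]
short [ 0.5785 -0.0663  0.0316]
mid [ 0.4684 -0.0922  0.038 ]
tall [0.524  0.0976 0.0462]
bar top [0.0291 0.033 ]
195829
heel [array([ 0.5739, -0.2982,  1.8455]), np.float64(0.0015)] [ 0.5739 -0.2982  1.8457]
pan [array([0.5394, 0.3365, 1.6585]), np.float64(0.0006)]
short [ 0.5769 -0.0634  0.0321]
mid [ 0.4667 -0.0896  0.0391]
tall [0.5224 0.1008 0.0469]
bar top [0.0335 0.0353]
390796
heel [array([ 0.5734, -0.2982,  1.8474]), np.float64(0.0011)] [ 0.5734 -0.2982  1.8474]
pan [array([0.5394, 0.3364, 1.6582]), np.float64(0.0007)]
short [ 0.578  -0.0646  0.0321]
mid [ 0.4676 -0.0906  0.0388]
tall [0.5231 0.0999 0.0468]
bar top [0.0299 0.0335]
```

```bash
cat >> h.py <<'E'
def pose(g,yaw,tilt):
    """tool pose: grasp point g, tool x along heading yaw, z down, tilted about tool y by tilt deg"""
    M=np.array([[np.cos(yaw),np.sin(yaw),0],[np.sin(yaw),-np.cos(yaw),0],[0,0,-1]]).T
    M=np.array([[np.cos(yaw),np.sin(yaw),0],[np.sin(yaw),-np.cos(yaw),0],[0,0,-1.]])
    Q=R.from_matrix(M)*R.from_euler('y',tilt,degrees=True)
    return np.array(g)+.008*Q.as_matrix()[:,2],Q
def rows(start,targets):
    p0,Q0=start
    for p,Q in targets:
        print("slide",np.round(Q0.inv().apply(p-p0)/.25,3),"angular",np.round((Q0.inv()*Q).as_rotvec(degrees=True)/30,3),"TCP",np.round(p,3))
def now():
    s=ctrl.get_state(); return s["position"],R.from_rotvec(s["tool_rot"])
def stand(heel,yaw,a,g0=(-.12,.026),t0=35):
    """grasp pose with the sweeper raised a deg about its heel"""
    c,s=np.cos(np.radians(a)),np.sin(np.radians(a)); f=np.array([np.cos(yaw),np.sin(yaw)])
    x=g0[0]*c+g0[1]*s; z=-g0[0]*s+g0[1]*c
    return pose(np.r_[heel[:2]+x*f,z],yaw,t0-a)
E
python3 - <<'E'
from h import *
heel=np.array([.5734,-.2982]);yaw=1.8474
g=stand(heel,yaw,0); up=lambda d:(g[0]-d*g[1].as_matrix()[:,2],g[1])
a=pose([.63,-.21,.24],yaw,20)
rows(now(),[a]); rows(a,[up(.12),g]); rows(up(.12),[g])
E
```

```text
slide [-0.829 -0.083  0.005] angular [ 0.092  0.663 -0.523] TCP [ 0.629 -0.207  0.232]
slide [-1.121 -0.314  0.081] angular [0.  0.5 0. ] TCP [ 0.624 -0.475  0.118]
slide [-0.996 -0.314  0.544] angular [0.  0.5 0. ] TCP [ 0.605 -0.409  0.019]
slide [-0.    0.    0.48] angular [0. 0. 0.] TCP [ 0.605 -0.409  0.019]
```

```bash
python3 -m inch '[{"slide":[-0.83,-0.08,0],"angular":[0.092,0.663,-0.523],"claw":1},{"slide":[-0.83,-0.08,0],"angular":[0.092,0.663,-0.523],"claw":1},{"slide":[-0.83,-0.08,0],"angular":[0.092,0.663,-0.523],"claw":1},{"slide":[-0.83,-0.08,0],"angular":[0.092,0.663,-0.523],"claw":1},{"slide":[-0.83,-0.08,0],"angular":[0.092,0.663,-0.523],"claw":1},{"slide":[-0.83,-0.08,0],"angular":[0.092,0.663,-0.523],"claw":1},{"slide":[-0.83,-0.08,0],"angular":[0.092,0.663,-0.523],"claw":1},{"slide":[-0.83,-0.08,0],"angular":[0.092,0.663,-0.523],"claw":1}]'
python3 - <<'E'
from h import *
heel=np.array([.5734,-.2982]);yaw=1.8474
g=stand(heel,yaw,0); up=lambda d:(g[0]-d*g[1].as_matrix()[:,2],g[1])
rows(now(),[up(.08),g]); rows(up(.08),[g])
E
```

```text
time: 1.6
position: [0.6308, -0.2043, 0.2341]
tool_rot: [-1.711, -2.275, -0.305]
ft_force: [0.1, -0.2, 0.3]
grip_width: 1.003
grip_force: 0.0
slide [-1.09  -0.328  0.236] angular [-0.001  0.497  0.008] TCP [ 0.617 -0.453  0.085]
slide [-1.008 -0.328  0.545] angular [-0.001  0.497  0.008] TCP [ 0.605 -0.409  0.019]
slide [ 0.   -0.    0.32] angular [0. 0. 0.] TCP [ 0.605 -0.409  0.019]
```

```bash
python3 -m inch '[{"slide":[-0.98,-0.328,0.15],"angular":[0,0.497,0.008],"claw":1},{"slide":[-0.98,-0.328,0.15],"angular":[0,0.497,0.008],"claw":1},{"slide":[-0.98,-0.328,0.15],"angular":[0,0.497,0.008],"claw":1},{"slide":[-0.98,-0.328,0.15],"angular":[0,0.497,0.008],"claw":1},{"slide":[-0.98,-0.328,0.15],"angular":[0,0.497,0.008],"claw":1},{"slide":[-0.98,-0.328,0.15],"angular":[0,0.497,0.008],"claw":1},{"slide":[-0.98,-0.328,0.15],"angular":[0,0.497,0.008],"claw":1},{"slide":[-0.98,-0.328,0.15],"angular":[0,0.497,0.008],"claw":1}]'
python3 - <<'E'
from h import *
heel=np.array([.5734,-.2982]);yaw=1.8474
g=stand(heel,yaw,0); up=lambda d:(g[0]-d*g[1].as_matrix()[:,2],g[1])
rows(now(),[up(.06),g])
# wrist check of the bar
im=ctrl.get_image("wrist"); p,Q=now(); T=np.eye(4); T[:3,:3]=Q.as_matrix(); T[:3,3]=p
r=ctrl.outline_of("sweeper_grip","wrist")
X=cloud(im,T@im["tool_from_camera"])
for k in r[:1]:
    Y=X[k["mask"]&(im["depth"]>0)]; Y=Y[(Y[:,2]>.006)&(Y[:,2]<.12)]
    print(k["confidence"],len(Y),fit(Y,sweeper_sdf,[*heel,yaw],65))
E
```

```text
time: 2.4
position: [0.6123, -0.4366, 0.1156]
tool_rot: [-1.575, -2.083, -0.497]
ft_force: [0.0, 0.5, -0.2]
grip_width: 0.998
grip_force: 0.0
slide [-0.128  0.001  0.14 ] angular [ 0.002  0.001 -0.   ] TCP [ 0.614 -0.442  0.069]
slide [-0.127  0.001  0.38 ] angular [ 0.002  0.001 -0.   ] TCP [ 0.605 -0.409  0.019]
0.82 24607 (array([ 0.57260813, -0.2966743 ,  1.84875621]), np.float64(0.0004165368534103167))
```

Wrist and fixed cameras agree to within 2 mm. I descend and grip.

```bash
python3 -m inch '[{"slide":[-0.127,0,0.14],"angular":[0,0,0],"claw":1},{"slide":[-0.127,0,0.26],"angular":[0,0,0],"claw":1},{"slide":[-0.127,0,0.38],"angular":[0,0,0],"claw":1},{"slide":[-0.127,0,0.38],"angular":[0,0,0],"claw":1},{"slide":[-0.127,0,0.38],"angular":[0,0,0],"claw":-1},{"slide":[-0.127,0,0.38],"angular":[0,0,0],"claw":-1},{"slide":[-0.127,0,0.38],"angular":[0,0,0],"claw":-1},{"slide":[-0.127,0,0.38],"angular":[0,0,0],"claw":-1},{"slide":[-0.127,0,0.38],"angular":[0,0,0],"claw":-1},{"slide":[-0.127,0,0.38],"angular":[0,0,0],"claw":-1}]' 40
python3 - <<'E'
from h import *
heel=np.array([.573,-.2975]);yaw=1.848
p,Q=now()
# rotate the actual grasp about the heel (lifted 8 mm) 
ax=np.array([np.sin(yaw),-np.cos(yaw),0])
H=np.r_[heel,0]
def st(a,l):
    D=R.from_rotvec(-np.radians(a)*-ax) # tool y axis = ax ; 
    D=R.from_rotvec(-np.radians(a)*ax)
    return H+D.apply(p-H)+[0,0,l],D*Q
print(ctrl.get_state()["grip_width"]*87)
t=[st(7,.008),st(14,.008),st(21,.008),st(28,.008)]
rows((p,Q),t); rows(t[-1],[st(35,.008),st(42,.008),st(49,.008),st(56,.008)]); rows(st(56,.008),[st(65,.008),st(65,0)])
E
```

```text
time: 3.5
position: [0.6027, -0.4121, 0.0185]
tool_rot: [-1.579, -2.08, -0.495]
ft_force: [-0.2, 0.0, -0.1]
grip_width: 0.538
grip_force: 0.0
46.818632308162215
slide [ 0.061 -0.    -0.066] angular [-0.001 -0.233 -0.   ] TCP [ 0.602 -0.409  0.041]
slide [ 0.109 -0.    -0.1  ] angular [-0.002 -0.467 -0.001] TCP [ 0.601 -0.404  0.055]
slide [ 0.16  -0.001 -0.128] angular [-0.003 -0.7   -0.001] TCP [ 0.599 -0.398  0.068]
slide [ 0.214 -0.001 -0.15 ] angular [-0.004 -0.933 -0.001] TCP [ 0.597 -0.39   0.08 ]
slide [ 0.043 -0.    -0.04 ] angular [-0.001 -0.233 -0.   ] TCP [ 0.594 -0.381  0.091]
slide [ 0.09  -0.    -0.074] angular [-0.002 -0.467 -0.001] TCP [ 0.591 -0.371  0.101]
slide [ 0.142 -0.001 -0.102] angular [-0.003 -0.7   -0.001] TCP [ 0.588 -0.36   0.109]
slide [ 0.196 -0.001 -0.124] angular [-0.004 -0.933 -0.001] TCP [ 0.584 -0.347  0.116]
slide [ 0.056 -0.    -0.05 ] angular [-0.001 -0.3   -0.   ] TCP [ 0.579 -0.33   0.123]
slide [ 0.068 -0.    -0.02 ] angular [-0.001 -0.3   -0.   ] TCP [ 0.579 -0.33   0.115]
```

```bash
python3 -m inch '[{"slide":[0,0,0],"angular":[0,0,0],"claw":-1},{"slide":[0,0,0],"angular":[0,0,0],"claw":-1},{"slide":[0,0,0],"angular":[0,0,0],"claw":-1},{"slide":[0,0,0],"angular":[0,0,0],"claw":-1},{"slide":[0,0,0],"angular":[0,0,0],"claw":-1},{"slide":[0,0,0],"angular":[0,0,0],"claw":-1},{"slide":[0,0,0],"angular":[0,0,0],"claw":-1}]' 40; python3 -c "
from bench import ctrl;s=ctrl.get_state();print(s['position'],s['tool_rot'])"
```

```text
time: 4.2
position: [0.6028, -0.4117, 0.0184]
tool_rot: [-1.579, -2.08, -0.495]
ft_force: [0.9, -0.3, -0.0]
grip_width: 0.3
grip_force: 39.9
[ 0.60279031 -0.41173082  0.01837087] [-1.57865887 -2.08016993 -0.49471251]
```

Gripped: the opening is 26.1 mm and the force 40 N. Now I raise it to standing.

```bash
python3 -m inch '[{"slide":[0.019,0,-0.026],"angular":[0,0,0],"claw":-1},{"slide":[0.061,0,-0.066],"angular":[0,-0.233,0],"claw":-1},{"slide":[0.109,0,-0.1],"angular":[0,-0.467,0],"claw":-1},{"slide":[0.16,0,-0.128],"angular":[0,-0.7,0],"claw":-1},{"slide":[0.214,0,-0.15],"angular":[0,-0.933,0],"claw":-1},{"slide":[0.214,0,-0.15],"angular":[0,-0.933,0],"claw":-1}]'
python3 -m inch '[{"slide":[0.043,0,-0.04],"angular":[0,-0.233,0],"claw":-1},{"slide":[0.09,0,-0.074],"angular":[0,-0.467,0],"claw":-1},{"slide":[0.142,0,-0.102],"angular":[0,-0.7,0],"claw":-1},{"slide":[0.196,0,-0.124],"angular":[0,-0.933,0],"claw":-1},{"slide":[0.196,0,-0.124],"angular":[0,-0.933,0],"claw":-1},{"slide":[0.196,0,-0.124],"angular":[0,-0.933,0],"claw":-1}]'
python3 -m inch '[{"slide":[0.03,0,-0.025],"angular":[0,-0.15,0],"claw":-1},{"slide":[0.056,0,-0.05],"angular":[0,-0.3,0],"claw":-1},{"slide":[0.056,0,-0.05],"angular":[0,-0.3,0],"claw":-1}]'
cat > m.py <<'E'
from h import *
im=ctrl.get_image("wrist"); p,Q=now(); 
A=[]
for c in ("scene","side"):
    i=ctrl.get_image(c); m=ctrl.outline_of("sweeper",c)[0]["mask"]&(i["depth"]>0)
    Y=cloud(i)[m]; A.append(Y[Y[:,2]>.003])
X=np.vstack(A)
f=lambda t:(X-t[:3])@(R.from_euler('z',t[3])*R.from_euler('y',t[4])*R.from_euler('x',t[5])).as_matrix()
r=least_squares(lambda t:sweeper_sdf(f(t)),[.565,-.27,.0,1.848,0,0],loss='soft_l1',f_scale=.003)
print("origin",np.round(r.x[:3],4),"yaw,pitch,roll deg",np.round(np.degrees(r.x[3:]),2),np.median(abs(r.fun)))
E
python3 m.py
```

```text
time: 4.8
position: [0.5979, -0.3834, 0.0832]
tool_rot: [-1.831, -2.431, -0.113]
ft_force: [0.6, 1.9, -3.1]
grip_width: 0.291
grip_force: 40.0
time: 5.4
position: [0.5847, -0.3448, 0.1161]
tool_rot: [1.71, 2.261, -0.32]
ft_force: [0.2, -0.2, -2.8]
grip_width: 0.295
grip_force: 40.0
time: 5.7
position: [0.5798, -0.328, 0.1218]
tool_rot: [1.625, 2.148, -0.439]
ft_force: [0.2, 0.7, -3.2]
grip_width: 0.297
grip_force: 40.0
origin [ 0.5658 -0.2803  0.0071] yaw,pitch,roll deg [105.83   2.64   0.49] 0.0012870132543268131
```

```bash
python3 -m inch '[{"slide":[0.009,0,0.015],"angular":[0,0.085,0],"claw":-1},{"slide":[0.014,0,0.024],"angular":[0,0.085,0],"claw":-1},{"slide":[0.017,0,0.030],"angular":[0,0.085,0],"claw":-1},{"slide":[0.017,0,0.030],"angular":[0,0.085,0],"claw":-1},{"slide":[0.017,0,0.030],"angular":[0,0.085,0],"claw":-1}]'; python3 m.py
```

```text
time: 6.45
position: [0.5801, -0.3302, 0.1146]
tool_rot: [1.65, 2.176, -0.406]
ft_force: [-0.2, -1.2, -1.6]
grip_width: 0.294
grip_force: 40.0
origin [ 0.5646 -0.2741  0.0009] yaw,pitch,roll deg [105.66  -0.     0.29] 0.001092389029725624
```

```bash
python3 -m inch '[{"slide":[0.002,0,0.003],"angular":[0,0,0],"claw":-1},{"slide":[0.002,0,0.003],"angular":[0,0,0],"claw":0.2},{"slide":[0.002,0,0.003],"angular":[0,0,0],"claw":0.2},{"slide":[0.002,0,0.003],"angular":[0,0,0],"claw":0.2},{"slide":[0.002,0,0.003],"angular":[0,0,0],"claw":0.2},{"slide":[0.002,0,-0.08],"angular":[0,0,0],"claw":0.4},{"slide":[0.002,0,-0.2],"angular":[0,0,0],"claw":0.4},{"slide":[0.002,0,-0.35],"angular":[0,0,0],"claw":0.4},{"slide":[0.002,0,-0.35],"angular":[0,0,0],"claw":0.4}]'; python3 m.py
python3 - <<'E'
from h import *
im=ctrl.get_image("side"); cv2.imwrite("pics/c.png",im["color"][80:260,150:400,::-1].repeat(2,0).repeat(2,1))
E
```

```text
time: 7.6
position: [0.5727, -0.2888, 0.1973]
tool_rot: [1.644, 2.173, -0.397]
ft_force: [0.7, 0.5, 0.9]
grip_width: 0.695
grip_force: 0.0
origin [ 0.5648 -0.2741  0.0007] yaw,pitch,roll deg [1.0582e+02 3.0000e-02 4.0000e-02] 0.001090402830799718
```

View pics/c.png

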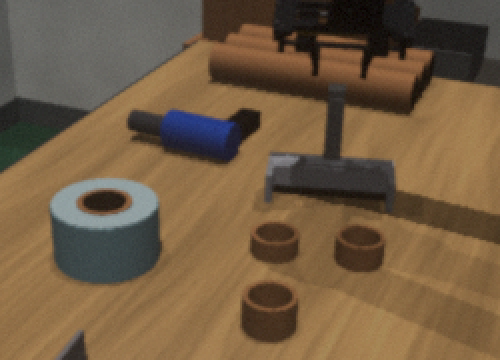

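The sweeper stands free at crop pixel (330,180), pitch and roll about 0, with the gripper clear above it. I regrip with the tool vertical.

Run:
```python
from h import *
yaw=np.radians(105.8); f=np.array([np.cos(yaw),np.sin(yaw)])
g=np.array([.5648,-.2741])-.063*f
rows(now(),[pose([*g,.2],yaw,0),pose([*g,.118],yaw,0)])
```

```text
slide [-0.165  0.006  0.078] angular [-0.009  0.915 -0.006] TCP [ 0.582 -0.335  0.192]
slide [-0.014  0.008  0.369] angular [-0.009  0.915 -0.006] TCP [ 0.582 -0.335  0.11 ]
```

```bash
python3 -m inch '[{"slide":[-0.165,0.006,0.078],"angular":[-0.009,0.915,-0.006],"claw":0.4},{"slide":[-0.165,0.006,0.078],"angular":[-0.009,0.915,-0.006],"claw":0.4},{"slide":[-0.165,0.006,0.078],"angular":[-0.009,0.915,-0.006],"claw":0.4},{"slide":[-0.165,0.006,0.078],"angular":[-0.009,0.915,-0.006],"claw":0.4},{"slide":[-0.165,0.006,0.078],"angular":[-0.009,0.915,-0.006],"claw":0.4},{"slide":[-0.09,0.007,0.22],"angular":[-0.009,0.915,-0.006],"claw":0.4},{"slide":[-0.014,0.008,0.369],"angular":[-0.009,0.915,-0.006],"claw":0.4},{"slide":[-0.014,0.008,0.369],"angular":[-0.009,0.915,-0.006],"claw":0.4},{"slide":[-0.014,0.008,0.369],"angular":[-0.009,0.915,-0.006],"claw":0.4}]'
python3 -m inch '[{"slide":[0,0,0],"angular":[0,0,0],"claw":-1},{"slide":[0,0,0],"angular":[0,0,0],"claw":-1},{"slide":[0,0,0],"angular":[0,0,0],"claw":-1},{"slide":[0,0,0],"angular":[0,0,0],"claw":-1},{"slide":[0,0,0],"angular":[0,0,0],"claw":-1},{"slide":[0,0,0],"angular":[0,0,0],"claw":-1},{"slide":[0,0,0],"angular":[0,0,0],"claw":-1},{"slide":[0,0,0],"angular":[0,0,0],"claw":-1},{"slide":[0,0,0],"angular":[0,0,0],"claw":-1},{"slide":[0,0,0],"angular":[0,0,0],"claw":-1}]' 60
python3 m.py
python3 - <<'E'
from h import *
p,Q=now()
# sweeper origin + yaw now -> wanted
o=np.array([.5648,-.2741,0]); D0=np.radians(105.8)
def t(x,y,yaw,z):
    D=R.from_euler('z',np.radians(yaw)-D0); return np.array([x,y,z])+D.apply(p-o),D*Q
rows((p,Q),[t(.5648,-.2741,105.8,.003),t(.523,-.21,90,.003)])
E
```

```text
time: 8.8
position: [0.5829, -0.3328, 0.1111]
tool_rot: [1.891, 2.508, 0.0]
ft_force: [0.2, -0.0, 1.4]
grip_width: 0.7
grip_force: 0.0
time: 9.8
position: [0.583, -0.3348, 0.1121]
tool_rot: [1.893, 2.505, 0.001]
ft_force: [-0.9, -0.7, 5.6]
grip_width: 0.297
grip_force: 59.9
origin [ 0.5658 -0.274   0.0007] yaw,pitch,roll deg [1.063e+02 1.000e-02 2.300e-01] 0.001064749720401461
slide [-0.     0.    -0.012] angular [0. 0. 0.] TCP [ 0.583 -0.335  0.115]
slide [ 0.301 -0.16  -0.013] angular [ 0.001 -0.001  0.527] TCP [ 0.524 -0.273  0.115]
```

```bash
python3 -m inch '[{"slide":[0,0,-0.014],"angular":[0,0,0],"claw":-1},{"slide":[0.08,-0.04,-0.014],"angular":[0,0,0.17],"claw":-1},{"slide":[0.18,-0.1,-0.014],"angular":[0,0,0.35],"claw":-1},{"slide":[0.25,-0.13,-0.014],"angular":[0,0,0.5],"claw":-1},{"slide":[0.301,-0.16,-0.014],"angular":[0,0,0.527],"claw":-1},{"slide":[0.301,-0.16,-0.014],"angular":[0,0,0.527],"claw":-1},{"slide":[0.301,-0.16,-0.014],"angular":[0,0,0.527],"claw":-1}]'
python3 m.py
python3 - <<'E'
from h import *
p,Q=now();print(Q.as_matrix().round(3))
E
```

```text
time: 10.75
position: [0.5245, -0.2723, 0.1145]
tool_rot: [2.218, 2.223, 0.003]
ft_force: [0.7, -0.9, -2.5]
grip_width: 0.293
grip_force: 59.9
origin [ 0.5252 -0.2098  0.0033] yaw,pitch,roll deg [ 9.046e+01  2.000e-02 -9.000e-02] 0.001149994115948464
[[-0.001  1.     0.002]
 [ 1.     0.001 -0.001]
 [-0.001  0.002 -1.   ]]
```

```bash
python3 -m inch '[{"slide":[0.06,-0.005,0.005],"angular":[0,0,0],"claw":-1},{"slide":[0.12,-0.008,0.005],"angular":[0,0,0],"claw":-1},{"slide":[0.18,-0.008,0.005],"angular":[0,0,0],"claw":-1},{"slide":[0.24,-0.008,0.005],"angular":[0,0,0],"claw":-1},{"slide":[0.30,-0.008,0.005],"angular":[0,0,0],"claw":-1},{"slide":[0.35,-0.008,0.005],"angular":[0,0,0],"claw":-1},{"slide":[0.40,-0.008,0.005],"angular":[0,0,0],"claw":-1},{"slide":[0.45,-0.008,0.005],"angular":[0,0,0],"claw":-1},{"slide":[0.50,-0.008,0.005],"angular":[0,0,0],"claw":-1},{"slide":[0.55,-0.008,0.005],"angular":[0,0,0],"claw":-1}]'
cat > cores.py <<'E'
from h import *
import sys
for c in ("scene","side"):
    im=ctrl.get_image(c); P=cloud(im)
    for q in ("core_short","core_mid","core_tall"):
        for r in ctrl.outline_of(q,c)[:2]:
            if r["confidence"]<.3: continue
            X=P[r["mask"]&(im["depth"]>0)]; X=X[(X[:,2]>.005)&(X[:,2]<.055)]
            if len(X)>20: print(c,q,round(r["confidence"],2),ring(X).round(3))
    cv2.imwrite(f"pics/{c}_{sys.argv[1]}.png",im["color"][:,:,::-1])
E
python3 m.py; python3 cores.py s1
```

```text
time: 12.0
position: [0.5221, -0.1345, 0.1138]
tool_rot: [2.219, 2.221, 0.002]
ft_force: [-0.4, -0.4, -3.9]
grip_width: 0.294
grip_force: 59.9
origin [ 0.5224 -0.0694  0.0024] yaw,pitch,roll deg [ 9.078e+01 -3.500e-01 -3.000e-02] 0.0010908435574302038
scene core_short 0.66 [ 0.575 -0.012  0.033]
scene core_mid 0.67 [ 0.474 -0.013  0.039]
scene core_tall 0.92 [0.524 0.097 0.046]
side core_short 0.93 [ 0.572 -0.008  0.033]
side core_mid 0.67 [ 0.471 -0.01   0.039]
side core_tall 0.89 [0.522 0.101 0.047]
```

View pics/side_s1.png

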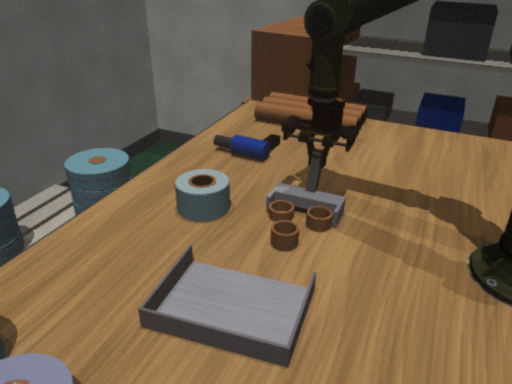

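Both rear cores are in the scoop, at (282,212) and (320,218), with the tall one centred ahead at (285,235). I continue the sweep.

```bash
python3 -m inch '[{"slide":[0.05,0.002,0.002],"angular":[0,0,0],"claw":-1},{"slide":[0.10,0.005,0.002],"angular":[0,0,0],"claw":-1},{"slide":[0.15,0.008,0.002],"angular":[0,0,0],"claw":-1},{"slide":[0.20,0.010,0.002],"angular":[0,0,0],"claw":-1},{"slide":[0.25,0.013,0.002],"angular":[0,0,0],"claw":-1},{"slide":[0.30,0.016,0.002],"angular":[0,0,0],"claw":-1},{"slide":[0.35,0.018,0.002],"angular":[0,0,0],"claw":-1},{"slide":[0.40,0.02,0.002],"angular":[0,0,0],"claw":-1},{"slide":[0.45,0.022,0.002],"angular":[0,0,0],"claw":-1},{"slide":[0.50,0.024,0.002],"angular":[0,0,0],"claw":-1}]'
python3 m.py; python3 cores.py s2
```

```text
time: 13.65
position: [0.5279, -0.0093, 0.1132]
tool_rot: [2.219, 2.221, 0.002]
ft_force: [0.4, -0.3, -2.4]
grip_width: 0.295
grip_force: 59.9
origin [0.5284 0.0556 0.002 ] yaw,pitch,roll deg [90.83 -0.44 -0.1 ] 0.0010646672606916194
scene core_short 0.54 [0.581 0.114 0.033]
scene core_mid 0.49 [0.518 0.099 0.045]
scene core_tall 0.88 [0.528 0.156 0.047]
side core_short 0.92 [0.578 0.117 0.032]
side core_short 0.62 [0.476 0.115 0.039]
side core_mid 0.66 [0.476 0.115 0.039]
side core_tall 0.78 [0.526 0.159 0.047]
```

```bash
python3 -m inch '[{"slide":[0.05,0.002,0],"angular":[0,0,0],"claw":-1},{"slide":[0.10,0.005,0],"angular":[0,0,0],"claw":-1},{"slide":[0.15,0.008,0],"angular":[0,0,0],"claw":-1},{"slide":[0.20,0.010,0],"angular":[0,0,0],"claw":-1},{"slide":[0.25,0.013,0],"angular":[0,0,0],"claw":-1},{"slide":[0.30,0.016,0],"angular":[0,0,0],"claw":-1},{"slide":[0.35,0.018,0],"angular":[0,0,0],"claw":-1},{"slide":[0.40,0.02,0],"angular":[0,0,0],"claw":-1},{"slide":[0.45,0.022,0],"angular":[0,0,0],"claw":-1},{"slide":[0.50,0.024,0],"angular":[0,0,0],"claw":-1}]'
python3 m.py; python3 cores.py s3
```

```text
time: 15.3
position: [0.5338, 0.1157, 0.1131]
tool_rot: [2.219, 2.221, 0.002]
ft_force: [0.5, -1.0, -3.5]
grip_width: 0.295
grip_force: 59.9
origin [0.5341 0.1805 0.0021] yaw,pitch,roll deg [ 9.075e+01 -3.300e-01 -9.000e-02] 0.000930580340229227
scene core_short 0.62 [0.585 0.239 0.032]
scene core_mid 0.7 [0.484 0.238 0.038]
scene core_tall 0.53 [0.533 0.281 0.047]
scene core_tall 0.45 [ 0.845 -0.313  0.053]
side core_short 0.81 [0.584 0.242 0.032]
side core_mid 0.75 [0.527 0.413 0.047]
side core_mid 0.63 [0.481 0.24  0.039]
side core_tall 0.65 [0.532 0.283 0.047]
```

View pics/side_s3.png

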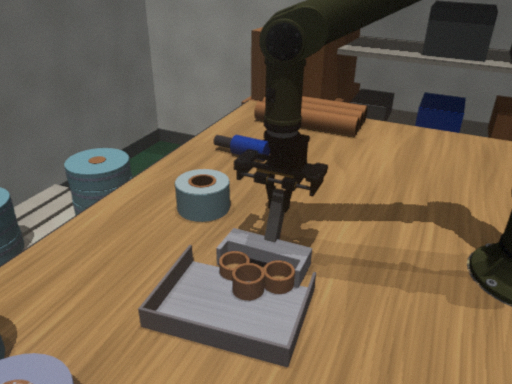

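All three are entering the pan as a nested group, at (235,265), (248,282) and (279,277). I push 100 mm more, then draw back.

```bash
python3 -m inch '[{"slide":[0.05,0,0],"angular":[0,0,0],"claw":-1},{"slide":[0.10,0,0],"angular":[0,0,0],"claw":-1},{"slide":[0.15,0,0],"angular":[0,0,0],"claw":-1},{"slide":[0.20,0,0],"angular":[0,0,0],"claw":-1},{"slide":[0.25,0,0],"angular":[0,0,0],"claw":-1},{"slide":[0.30,0,0],"angular":[0,0,0],"claw":-1},{"slide":[0.34,0,0],"angular":[0,0,0],"claw":-1},{"slide":[0.37,0,0],"angular":[0,0,0],"claw":-1},{"slide":[0.40,0,0],"angular":[0,0,0],"claw":-1},{"slide":[0.40,0,0],"angular":[0,0,0],"claw":-1}]'
python3 -m inch '[{"slide":[-0.02,0,0],"angular":[0,0,0],"claw":-1},{"slide":[-0.05,0,0],"angular":[0,0,0],"claw":-1},{"slide":[-0.1,0,0],"angular":[0,0,0],"claw":-1},{"slide":[-0.15,0,0],"angular":[0,0,0],"claw":-1},{"slide":[-0.2,0,0],"angular":[0,0,0],"claw":-1},{"slide":[-0.26,0,0],"angular":[0,0,0],"claw":-1},{"slide":[-0.32,0,0],"angular":[0,0,0],"claw":-1},{"slide":[-0.38,0,0],"angular":[0,0,0],"claw":-1}]'
python3 cores.py s4
```

```text
time: 16.95
position: [0.5335, 0.2163, 0.1131]
tool_rot: [2.218, 2.223, 0.003]
ft_force: [-0.4, -0.4, -2.6]
grip_width: 0.298
grip_force: 59.9
time: 17.75
position: [0.5338, 0.1181, 0.1132]
tool_rot: [2.219, 2.221, 0.002]
ft_force: [0.3, -0.8, -2.8]
grip_width: 0.301
grip_force: 59.9
scene core_short 0.67 [0.585 0.336 0.032]
scene core_mid 0.58 [0.484 0.336 0.039]
scene core_tall 0.76 [0.533 0.377 0.046]
side core_short 0.56 [0.584 0.339 0.032]
side core_mid 0.61 [0.482 0.338 0.039]
side core_tall 0.59 [0.531 0.381 0.047]
```

View pics/side_s4.png

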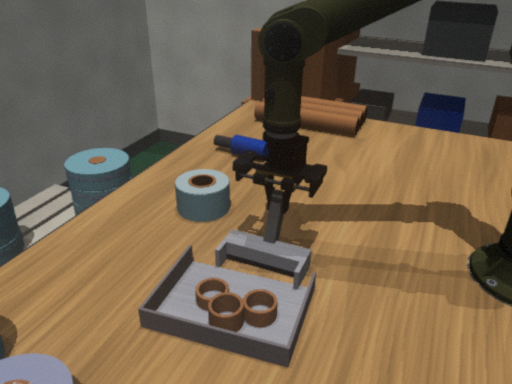

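The cores sit deep in the pan at (212,293), (226,311) and (261,307), and did not follow the sweeper back. Next I back off 200 mm and set the sweeper down.

```bash
python3 -m inch '[{"slide":[-0.1,0,0],"angular":[0,0,0],"claw":-1},{"slide":[-0.2,0,0],"angular":[0,0,0],"claw":-1},{"slide":[-0.3,0,0],"angular":[0,0,0],"claw":-1},{"slide":[-0.42,0,0],"angular":[0,0,0],"claw":-1},{"slide":[-0.54,0,0],"angular":[0,0,0],"claw":-1},{"slide":[-0.66,0,0],"angular":[0,0,0],"claw":-1},{"slide":[-0.75,0,0],"angular":[0,0,0],"claw":-1},{"slide":[-0.8,0,0],"angular":[0,0,0],"claw":-1},{"slide":[-0.8,0,0.004],"angular":[0,0,0],"claw":-1},{"slide":[-0.8,0,0.007],"angular":[0,0,0],"claw":-1}]'
python3 m.py
```

```text
time: 19.15
position: [0.5346, -0.0796, 0.1121]
tool_rot: [2.216, 2.223, 0.002]
ft_force: [-0.2, -2.4, 3.6]
grip_width: 0.293
grip_force: 60.0
origin [ 0.5345 -0.016   0.001 ] yaw,pitch,roll deg [ 9.07e+01 -8.00e-02  6.00e-02] 0.0009938382505199836
```

On the bench (contact force +3.6 N). I release and rise.

```bash
python3 -m inch '[{"slide":[0,0,0],"angular":[0,0,0],"claw":0.4},{"slide":[0,0,0],"angular":[0,0,0],"claw":0.4},{"slide":[0,0,0],"angular":[0,0,0],"claw":0.4},{"slide":[0,0,0],"angular":[0,0,0],"claw":0.4},{"slide":[0,0,0],"angular":[0,0,0],"claw":0.4},{"slide":[0,0,-0.1],"angular":[0,0,0],"claw":0.4},{"slide":[0,0,-0.25],"angular":[0,0,0],"claw":0.4},{"slide":[0,0,-0.4],"angular":[0,0,0],"claw":0.4},{"slide":[0,0,-0.55],"angular":[0,0,0],"claw":0.4},{"slide":[0,0,-0.55],"angular":[0,0,0],"claw":0.4}]'
python3 m.py; python3 cores.py s5
```

```text
time: 20.4
position: [0.5367, -0.0806, 0.255]
tool_rot: [2.214, 2.216, 0.013]
ft_force: [0.6, 0.5, -0.8]
grip_width: 0.701
grip_force: 0.0
origin [ 0.5347 -0.0159  0.0008] yaw,pitch,roll deg [90.69 -0.16  0.  ] 0.0009680785799553344
scene core_short 0.89 [0.586 0.336 0.032]
scene core_short 0.7 [ 0.567 -0.014  0.049]
scene core_mid 0.54 [0.485 0.336 0.038]
scene core_tall 0.76 [0.535 0.376 0.047]
side core_short 0.77 [0.583 0.339 0.032]
side core_mid 0.57 [0.482 0.339 0.039]
side core_tall 0.67 [0.531 0.381 0.047]
```

View pics/scene_s5.png

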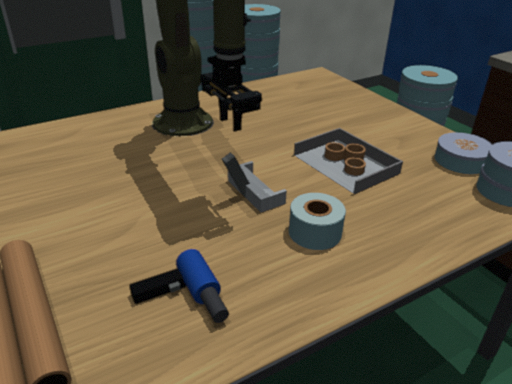

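The sweeper stands free at (252,188), the three cores are in the pan around (345,157), and the film roll and heat gun have not moved. I hand the job in.

```bash
python3 -c "
from bench import ctrl;print(ctrl.close_job())"
```

```text
the job is handed in; nothing more can be done
None
```

The job is handed in at about 20 s of robot time: the sweeper was stood up, released and regripped, all three cores were swept wholly into the pan, and it stands upright on the bench clear of the pan, with the film roll and heat gun left where they were.

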